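Re-hang the last cake pack on the next display arm

ROBOT

A 6-joint arm with a two-finger parallel gripper is mounted at the origin on the work surface. World frame = base frame: x ahead of the robot, y to its left, z up, the work surface at z = 0. Lengths are in m, angles in rad, forces in N, time in s.
With the tool pointing down it reaches from about 0.375 to 0.825 m from the base axis. Payload 5.5 kg.
Tool frame: the origin (TCP) lies at the very end of the fingers, on their centre line; the grasp point (between the pads) lies 19 mm behind it (arm.pinch_z is the z of the grasp point in the tool frame, in m); z points along the fingers, y is the line along which they close (so a half turn about z gives the same grasp; the last joint's range is limited). The gripper opens to 85 mm and grips with 20 to 120 N. Pads are 22 mm wide; open, the fingers measure 114 mm over their backs; the gripper's body (76 mm by 85 mm) begins 54 mm behind the grasp point. The pads swing forward as they close: fully open they stand 13 mm farther back than shut.
Start: joints at [1.113, 0.314, -0.047, 1.21, 0, 1.571], TCP at [0.265, 0.538, 0.197] pointing down, gripper open.
Joint ranges: [-2.67, 2.67], [-0.69, 1.73], [-1.03, 1.25], [-2.08, 2.16], [-1.42, 1.45], [-3.14, 3.14]. Speed limits (rad/s): [2.39, 2.39, 3.01, 3.14, 3.14, 3.14].

INTERFACE

Orientations are given as a rotation vector (axis times angle).
In Python, from bench import arm gives the robot as it stands. The module is installed in compiled form; this text tells all that it offers. Calls block until the motion is done:
- arm.movep(position, orientation): joint-space move of the TCP to a pose.
- arm.move_straight(position, attitude=None, speed=0.15, guard=None): straight line of the TCP; attitude=None keeps the orientation; speed is the mean speed in m/s. With guard (N) it stops when the force on the tool has changed by that much, and returns True; else False.
- arm.goto_joints(angles): joint-space move.
- arm.command_gripper(opening): opening from 0.0 (shut) to 1.0 (fully open); the grip force is fixed at half the most; returns when the fingers have stopped.
- arm.dwell(seconds).
- arm.solve_ik(position, orientation): joint angles nearest the present ones, or None.
- arm.sense(): the state.
- arm.camera(name): name is "scene" or "top"; returns a dict with "color" (420x560x3 uint8, red, green, blue), "z_map" (420x560 float32, m along the optical axis (not along the pixel's ray), 0 where there is no reading), "K" (3x3 intrinsics, pixels), "D" ([k1, k2, p1, p2, k3] as OpenCV has them; the pictures are not rectified), "eye" and "orientation" of the camera in the world. Camera axes: x right, y up, looking along -z (the intrinsics and any distortion apply to the point x, -y, -z); pixel columns grow to the right and rows downward; lengths in m; the calibration is good to about 2 mm. A picture is of the moment at which its call begins.
A pose or a line that the arm cannot do raises arm.PlanningError and nothing moves.
- arm.sign_off(): hands the job in; it is judged then, once.
The state is a dict: "time_s": time; "joints": joint angles; "dq": joint speeds; "joint_efforts": joint torques, N m; "position": TCP position; "tool_rot": TCP orientation; "ft_force": force on the tool from outside, world axes, zero at the start; "ft_torque": the same for the moment, N m; "finger_gap": opening from 0.0 (shut) to 1.0 (fully open); "grip_force": force on a finger pad.
Only numpy, scipy, OpenCV 4.12 (cv2) and the standard library are available. Lean on these libraries where they do the work, as an engineer would, in place of code of your own. Each camera call takes 0.05 s, during which the arm holds its last target. There are 200 camera calls.

TASK

The short display stand has to be cleared for a new line: take its one cake pack off the arm, lifting it over the turned-up end without wrenching the stand, and hang it on the long arm of the taller stand by the slot in its header. Slide it back along that arm until it is close up to the pack already hanging there (little or no gap), and leave both hanging freely. Keep both packs upright on the way and leave the cakes lying on the counter where they are.

Things in the scene. Friction and masses are not known exactly. Their poses are not given: they have to be found in the camera images.
- short_stand: Short counter stand, screwed down: base plate 125 x 80 x 6 mm, 25 mm square steel tube 178 mm tall, one wire arm with the pack to be moved on it. Origin: tube centre on the counter; z up; x outward along the arm. Arm: round 5 mm wire at y = 0, its centre line level at z = 170 mm from the tube's face (x = 12.5 mm) to x = 80 mm, then straight up the slope to the tip.
- short_tip (a point): Free end of the short stand's arm, the top of its turned-up end, which is the stop: at x = 96 mm, z = 182 mm in the stand's frame, 12 mm above the level wire. Axes as the stand's.
- tall_stand: Taller stand of the same make (tube 223 mm tall) with a longer arm; left or right of the short one, both arms pointing away from the robot. Origin: tube centre on the counter; z up; x outward along the arm. Arm: 5 mm wire at y = 0, its centre line level at z = 215 mm from the tube's face (x = 12.5 mm) to x = 120 mm, then straight up the slope to the tip. A second, equal pack hangs near the tube.
- tall_tip (a point): Free end of the tall stand's arm, the top of its turned-up end: at x = 136 mm, z = 227 mm in the stand's frame, 12 mm above the level wire. Axes as the stand's.
- pack_slot (a point): Middle of the hanging slot in the pack's white header (58 mm wide, 3 mm thick; its top edge is 15 mm above this point). z up, x through the slot along the arm. The slot is 34 mm wide (y) from 7 mm below to 5 mm above this point, with a 12 mm wide hump in the middle that reaches 9 mm above it. Hanging, the wire lies in the hump, its centre line 6.5 mm above this point.
- pack_box (a point): Centre of the box of the pack to be moved: stiff clear box of cake, 58 mm wide (y), 32 mm deep (x), 95 mm tall, 0.08 to 0.17 kg. The slot's middle is 64.5 mm above this point, the box's top face 47.5 mm above. It can be pinched from above across its 58 mm width near the top, 10 to 15 mm under the top face, with the header (32 mm high) and wire between the fingers.
- back_pack_slot (a point): Slot middle of the second, equal pack, which hangs near the tube of the tall stand and stays there. Two packs that touch on one arm have their slots 32 mm apart.
- wedge_center (a point): Centre of a closed clear cake-slice box, a wedge 130 mm long, 85 mm wide, 55 mm high, lying loose on the counter between the stands and beyond them; not to be disturbed.
- back_pack_box (a point): Centre of the box of that second pack, 64.5 mm below its slot.
- loaf_center (a point): Centre of a wrapped slice of fruit loaf 100 x 95 x 26 mm, lying loose and flat on the counter beyond the stands; not to be disturbed.

How it is judged:
On the way, in this order (a step that is already met when the one before it is completed fails the run):
1. the pack is off the short stand's arm, clear of its turned-up end (horizontal distance between pack_slot and short_stand above 0.115 m), for 0.1 s.
2. the pack's slot is threaded onto the level part of the tall stand's arm (x of pack_slot in the frame of tall_stand between 0.03 and 0.115 m and y of pack_slot in the frame of tall_stand between -0.014 and 0.014 m and z of pack_slot in the frame of tall_stand between 0.196 and 0.222 m), for 0.1 s.
At the end, for the whole second after the job is handed in: Both packs hang at rest and upright (within 0.25 rad) by their slots on the level part of the tall stand's arm, the moved one in front and within about 15 mm of touching the other (slots less than 48 mm apart), the gripper clear (x of pack_slot in the frame of tall_stand between 0.05 and 0.105 m and y of pack_slot in the frame of tall_stand between -0.014 and 0.014 m and z of pack_slot in the frame of tall_stand between 0.196 and 0.222 m and x of back_pack_slot in the frame of tall_stand between 0.02 and 0.065 m and y of back_pack_slot in the frame of tall_stand between -0.014 and 0.014 m and z of back_pack_slot in the frame of tall_stand between 0.196 and 0.222 m and distance between pack_slot and back_pack_slot below 0.048 m and angle between each of pack_slot, back_pack_slot's own z axis and vertical below 0.25 rad and linear speed of each of pack, back_pack below 0.05 m/s and angular speed of pack below 0.6 rad/s).
It fails at once if a pack is tipped over (more than 0.7 rad from upright) (angle between any of pack_slot, back_pack_slot's own z axis and vertical above 0.7 rad).
It fails at once if the pack already on the tall stand is knocked off its arm (height (world z) of back_pack_slot below 0.18 m).
It fails at once if a stand is wrenched (the pack forced against it with more than 35 N) (contact force between pack and short_stand above 35 N or contact force between pack and tall_stand above 35 N).
It fails at once if a cake lying on the counter is moved more than 25 mm (distance of any of wedge_center, loaf_center from where it was at the start of the episode above 0.025 m).
It also fails if it takes over 51 s, if anything falls off the work surface, if the arm or the gripper's body presses on something with over 40 N, if the wrist force passes 120 N, or if a joint passes its speed limit or range.

## Working session

There is one attempt and no reset: what is moved stays moved. The work goes in short steps, each a Python script; the robot and the scene stay as the last script left them, time stands still between calls to the robot, and variables do not carry over. Pictures are saved under pics/ and viewed, at most 10 in all, crops included, and the job is handed in when it is done.

```bash
mkdir -p pics
cat > h.py <<'E'
from bench import arm
import numpy as np, cv2
from scipy.spatial.transform import Rotation as R
def Rm(o):
    o=np.array(o,float)
    return o if o.shape==(3,3) else (R.from_rotvec(o).as_matrix() if o.size==3 else R.from_quat(o).as_matrix())
def points(c):
    h,w=c["z_map"].shape
    u,v=np.meshgrid(np.arange(w),np.arange(h))
    n=cv2.undistortPoints(np.stack([u,v],-1).reshape(-1,1,2).astype(np.float64),c["K"],np.array(c["D"])).reshape(h,w,2)
    z=c["z_map"]
    P=np.stack([n[...,0]*z,-n[...,1]*z,-z],-1)
    return P@Rm(c["orientation"]).T+np.array(c["eye"])
E
python3 - <<'E'
from h import *
for n in("scene","top"):
    c=arm.camera(n); cv2.imwrite(f"pics/{n}0.png",c["color"][...,::-1]); np.savez(n+"0.npz",**c)
    print(n,c["eye"],c["orientation"],c["K"],c["D"],(c["z_map"]>0).mean())
print(arm.sense(),arm.pinch_z)
E
```

```text
scene [ 0.83530401 -0.47765381  0.80836668] [0.70783928 0.21024575 0.5468614 ] [[404.96297127   0.         278.43904503]
 [  0.         404.96297127 211.28851672]
 [  0.           0.           1.        ]] [-0.0265739  0.         0.         0.         0.       ] 0.9960926870748299
top [ 0.47776183 -0.00845153  1.159659  ] [ 0.05247552 -0.01446481 -1.59570922] [[526.40616715   0.         276.38731124]
 [  0.         526.40616715 208.10511612]
 [  0.           0.           1.        ]] [-0.193664  0.        0.        0.        0.      ] 0.9961267006802721
{'time_s': 0.1, 'joints': array([ 1.11300194e+00,  3.14158506e-01, -4.79787526e-02,  1.21020229e+00,
       -3.89970192e-05,  1.57081681e+00]), 'dq': array([-9.02822270e-05, -9.13792671e-04,  2.01781531e-03, -5.26240274e-04,
       -5.53447732e-04, -1.70538057e-03]), 'joint_efforts': array([-5.07267869e-04, -5.40767276e+01,  3.40541339e+01,  1.12028388e-02,
       -4.61619095e-05, -4.52931388e-06]), 'position': array([0.26494103, 0.53769555, 0.19611905]), 'tool_rot': array([-7.12798990e-01, -3.05933899e+00,  2.37452949e-03]), 'ft_force': array([-0.78452565, -0.38846952, -0.27269735]), 'ft_torque': array([ 0.05345456,  0.03672662, -0.02598501]), 'grip_force': 0.0, 'finger_gap': 1.003782882779632} -0.0187
```

View pics/scene0.png

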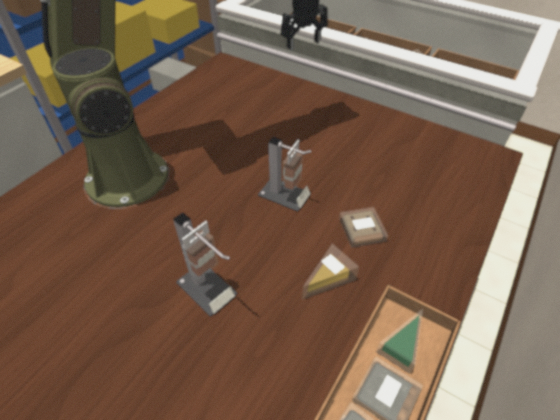

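View pics/top0.png

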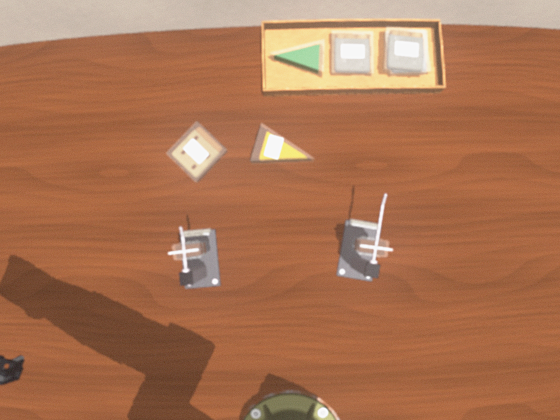

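The scene shows the short stand (tube ~(275,165), pack (292,160)) and the tall stand (tube ~(190,250), arm tip (227,258)). In the top view the short cap is near (186,279) with its tip at (183,228), and the tall cap is near (373,268) with its tip at (384,196). I'll enlarge both stands for accurate pixels.

Run:
```python
from h import *
t=np.load("top0.npz"); s=np.load("scene0.npz")
def crop(c,x,y,w,h,f): return cv2.resize(c["color"][y:y+h,x:x+w,::-1],(w*f,h*f),interpolation=cv2.INTER_NEAREST)
a=np.hstack([crop(t,155,215,80,60+20,5),crop(t,335,190,80,80,5)])
b=np.hstack([crop(s,255,130,66,40,6),crop(s,170,205,66,50,6)[:240]]) 
b=cv2.resize(b,(800,200),interpolation=cv2.INTER_NEAREST) if 0 else np.pad(b,((0,0),(0,8),(0,0)))[:200]
cv2.imwrite("pics/crop.png",np.vstack([a,b]))
for n,c in(("top",t),("scene",s)):
    P=points(c)
    for (lo,hi) in((.2,.3),(-.25,-.1)):
        m=(P[...,2]>.155)&(P[...,2]<.26)&(P[...,0]>.2)&(P[...,0]<.6)&(P[...,1]<.24)&(P[...,1]>-.28)
        m&=(P[...,1]>0) if lo>0 else (P[...,1]<0)
        q=P[m]; print(n,m.sum(),q.min(0),q.max(0),q.mean(0))
P=points(t)
for u,v in((186,279),(183,229),(185,251),(373,268),(384,196),(376,248),(183,240),(379,230)): print(u,v,P[v,u])
print('stdz',P[300:340,300:340,2].std())
```

```text
top 399 [0.37908519 0.16393084 0.15528004] [0.49060498 0.22087496 0.18539952] [0.41703997 0.18884037 0.17645358]
top 1041 [ 0.38872025 -0.19268837  0.15567906] [ 0.53784903 -0.13037324  0.23078999] [ 0.44000142 -0.15791995  0.20448608]
scene 287 [0.38179391 0.16112258 0.15500766] [0.49011397 0.22041418 0.18282166] [0.42126684 0.18631071 0.17099481]
scene 1302 [ 0.39008817 -0.19360462  0.1550037 ] [ 0.53972869 -0.13390454  0.22979944] [ 0.44248939 -0.16657245  0.19754567]
186 279 [0.39076818 0.18788289 0.17918752]
183 229 [ 0.48624077  0.22854312 -0.00295089]
185 251 [0.44342053 0.18877052 0.17774305]
373 268 [ 0.40705777 -0.15498572  0.228144  ]
384 196 [ 0.53419859 -0.17832439  0.2289532 ]
376 248 [ 0.44202786 -0.16258884  0.22001107]
183 240 [0.46410265 0.19363108 0.17044067]
379 230 [ 0.47404849 -0.16881539  0.22062253]
stdz 0.04100028433621456
```

View pics/crop.png

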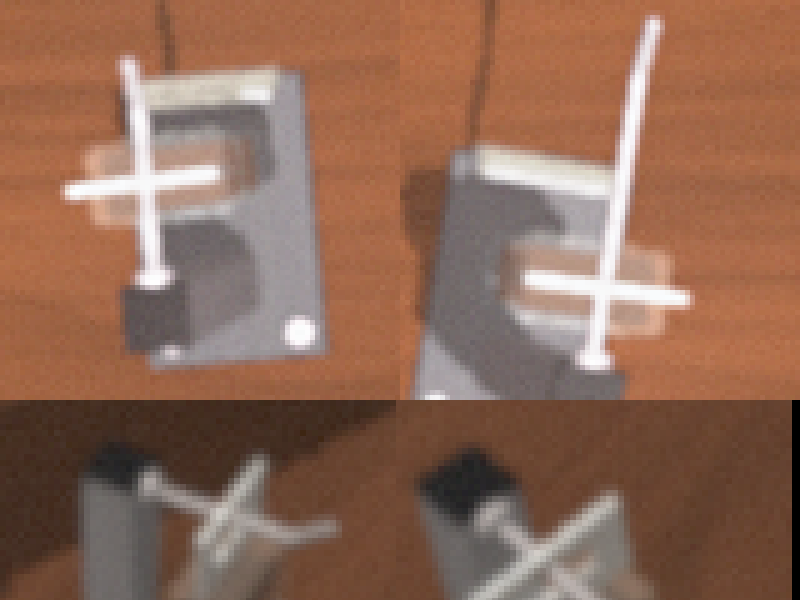

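The crops show the short wire running (185,271)→tip (180.5,227), with its header from (168,253) to (199,249). The tall wire runs (374,262)→tip (385.5,194), with its header from (360,245) to (393,249).

```bash
cat >> h.py <<'E'
def ray(c,u,v,z):
    n=cv2.undistortPoints(np.array([[[u,v]]],float),c["K"],np.array(c["D"])).reshape(2)
    d=Rm(c["orientation"])@np.array([n[0],-n[1],-1.]); e=np.array(c["eye"])
    return (e+d*(z-e[2])/d[2])
E
python3 - <<'E'
from h import *
t=np.load("top0.npz"); P=points(t); s=np.load("scene0.npz")
for n,q in dict(short=[(180.3,226.6,.182),(185,270.2,.1725),(183.6,251.0,.1785),(167.6,252.6,.1785),(198.8,249.2,.1785)],
  tall=[(385.4,193.8,.227),(373.6,261.5,.2175),(376.2,247.4,.2235),(359.6,245.2,.2235),(392.8,249.3,.2235)]).items():
    X=np.array([ray(t,*k) for k in q]); print(n,X.round(4).tolist())
    d=X[0]-X[1]; print('arm yaw',np.arctan2(d[1],d[0])); d=X[3]-X[4]; print('header yaw',np.arctan2(-d[0],d[1]))
# white-mask + depth line fits, top and scene; wire pts
for nm,c in(("top",t),("scene",s)):
  P=points(c); hsv=cv2.cvtColor(c["color"],cv2.COLOR_RGB2HSV)
  for n,sy,z0,x0,x1 in(("short",1,.17,.41,.475),("tall",-1,.215,.43,.525)):
    w=(P[...,1]*sy>.1)&(P[...,1]*sy<.24)&(abs(P[...,2]-z0)<.008)&(P[...,0]>x0)&(P[...,0]<x1)
    if nm=="top": w&=(c["color"].min(-1)>190)
    q=P[w]
    for _ in range(4):
        f=np.polyfit(q[:,0],q[:,1],1); r=q[:,1]-np.polyval(f,q[:,0]); q=q[abs(r)<max(.004,1.5*r.std())]
    f=np.polyfit(q[:,0],q[:,1],1); print(nm,n,len(q),'yaw',np.arctan(f[0]),'y at .45',np.polyval(f,.45),'z',np.median(q[:,2]))
    tip=(P[...,1]*sy>.1)&(P[...,1]*sy<.24)&(P[...,2]>z0+.0)&(P[...,0]>x1-.0)&(P[...,0]<.56)
    q=P[tip]; i=q[:,0].argsort()[-4:]; print('  tip',q[i].mean(0),len(q))
E
```

```text
short [[0.4895, 0.1959, 0.182], [0.4069, 0.1907, 0.1725], [0.4435, 0.1913, 0.1785], [0.441, 0.2221, 0.1785], [0.4463, 0.1622, 0.1785]]
arm yaw 0.06286828138338271
header yaw 0.08857606468921578
tall [[0.5382, -0.1813, 0.227], [0.4179, -0.158, 0.2175], [0.4432, -0.1624, 0.2235], [0.448, -0.1327, 0.2235], [0.4389, -0.1923, 0.2235]]
arm yaw -0.19140689182790335
header yaw -0.15118277079742257
top short 86 yaw 0.06331695194594707 y at .45 0.1919661738799506 z 0.17336228896640055
  tip [0.48965999 0.19473592 0.18347913] 24
top tall 146 yaw -0.20145874751145348 y at .45 -0.1625394670782493 z 0.21789720606845664
  tip [ 0.5373322  -0.18040936  0.22800476] 24
scene short 55 yaw 0.07619805557452136 y at .45 0.19064827199636303 z 0.17063386989121954
  tip [0.48905179 0.19392067 0.18073855] 13
scene tall 120 yaw -0.19391663285923993 y at .45 -0.16486220782745215 z 0.2166372599046439
  tip [ 0.5390594  -0.1812746   0.22705016] 19
```

```bash
cat >> h.py <<'E'
def att(yaw):   # tool down, closing line along the pack's width
    best=None
    for s in(1,-1):
        y=s*np.array([-np.sin(yaw),np.cos(yaw),0]); z=np.array([0,0,-1.])
        yield R.from_matrix(np.stack([np.cross(y,z),y,z],1)).as_rotvec()
YS,YT=.068,-.195
OS=np.array([.489,.1948])-.096*np.array([np.cos(YS),np.sin(YS)])
OT=np.array([.5383,-.181])-.136*np.array([np.cos(YT),np.sin(YT)])
def wp(O,yaw,x,slotz,dz): # TCP for slot at stand x
    return [*(O+x*np.array([np.cos(yaw),np.sin(yaw)])),slotz+dz]
DZ=-.017-.014-.0187   # TCP relative to slot middle
E
python3 - <<'E'
from h import *
print(OS,OT)
for a in att(.08): print('S',a,arm.solve_ik([.4435,.1908,.25],a))
for a in att(YT): print('T',a,[arm.solve_ik(wp(OT,YT,x,.2085+dz,DZ),a) for x,dz in((.19,.03),(.073,0),(.073,.1))])
A=list(att(.08)); J=[arm.solve_ik([.4435,.1908,.25],a) for a in A]
i=min((0,1),key=lambda i:9 if J[i] is None else abs(J[i][5]-0))
print('use',i)
arm.movep([.4435,.1908,.25],A[i])
hit=arm.move_straight([.4435,.1908,.1635+DZ],speed=.1,guard=6)
st=arm.sense(); print(hit,st["time_s"],st["position"],st["tool_rot"],st["joints"],st["ft_force"],arm.pinch_z)
for n in("scene","top"):
    c=arm.camera(n); np.savez(n+"1.npz",**c)
    im=c["color"][...,::-1]
    cv2.imwrite(f"pics/{n}1.png",cv2.resize(im[100:240,210:350] if n=="scene" else im[190:330,120:260],None,fx=4,fy=4,interpolation=cv2.INTER_CUBIC))
E
```

```text
[0.39322187 0.18827703] [ 0.40487752 -0.15464775]
S [ 0.1256302  -3.13907971 -0.        ] [ 0.40627882  0.07489352 -0.21971447  1.27618834  0.          0.32627882]
S [3.13907971 0.1256302  0.        ] [ 0.40627882  0.07489352 -0.21971447  1.27618834  0.         -2.81531383]
T [0.30582021 3.1266721  0.        ] [array([-0.31315846,  0.35739699, -0.0044877 ,  1.20891164,  0.        ,
       -0.11815846]), array([-0.34044612,  0.15650936, -0.3362671 ,  1.07801986,  0.        ,
       -0.14544612]), array([-0.34044612,  0.11629128, -0.15387889,  1.30062617,  0.        ,
       -0.14544612])]
T [ 3.1266721  -0.30582021  0.        ] [array([-3.13158462e-01,  3.57396986e-01, -4.48769783e-03,  1.20891164e+00,
        4.44089210e-16,  3.02343419e+00]), array([-3.40446118e-01,  1.56509363e-01, -3.36267102e-01,  1.07801986e+00,
        4.44089210e-16,  2.99614654e+00]), array([-3.40446118e-01,  1.16291275e-01, -1.53878885e-01,  1.30062617e+00,
        4.44089210e-16,  2.99614654e+00])]
use 0
False 3.075 [0.44403258 0.19101156 0.11441566] [-1.25577894e-01  3.13797966e+00  6.42320887e-04] [ 4.06254843e-01  1.47030775e-01 -4.54311101e-01  9.68279791e-01
 -1.24409469e-05  3.26260104e-01] [-0.18133765 -0.14740959  0.96489795] -0.0187
```

View pics/scene1.png

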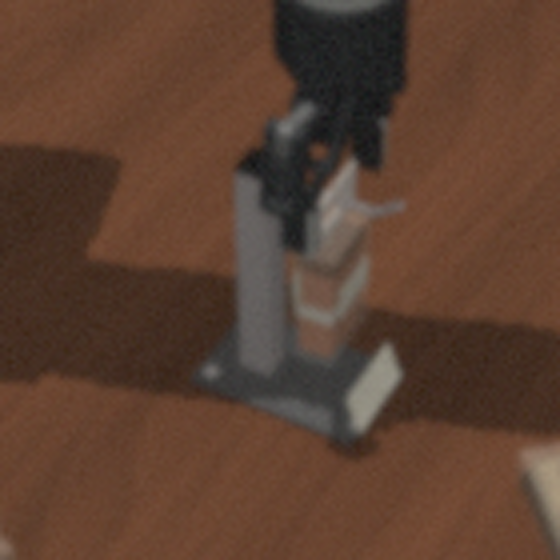

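The gripper straddles the header, with its open fingertips around crop (295,245), level with the top of the box. The pack is still hanging undisturbed. I'll go 2 mm lower and close, since the pads swing forward about 7 mm as they close. Then I'll lift to mid-slot and follow the slope out.

```bash
sed -i 's/^DZ=.*/DZ=-.017-.016-.0187/' h.py
python3 - <<'E'
from h import *
arm.move_straight([.4435,.1908,.1635+DZ],speed=.05)
f0=arm.sense()["ft_force"]
arm.command_gripper(0.4)
st=arm.sense(); print(st["time_s"],st["position"],st["finger_gap"],st["grip_force"],st["ft_force"]-f0)
if st["grip_force"]>5:
    p=st["position"]
    print(arm.move_straight([.4435,.1908,.1635+.006+DZ],speed=.05,guard=8)); st=arm.sense(); print(st["position"],st["ft_force"]-f0,st["finger_gap"])
    c=arm.camera("scene"); np.savez("scene2.npz",**c)
    cv2.imwrite("pics/scene2.png",cv2.resize(c["color"][100:240,210:350,::-1],None,fx=4,fy=4,interpolation=cv2.INTER_CUBIC))
E
```

```text
3.8167 [0.44368035 0.19107608 0.11211956] 0.6526697277969837 62.77413982897997 [0.3151862  0.17548431 2.29445478]
False
[0.44360359 0.19075012 0.11795893] [ 0.77408188 -0.40775888 -0.83779677] 0.6580859002495698
```

View pics/scene2.png

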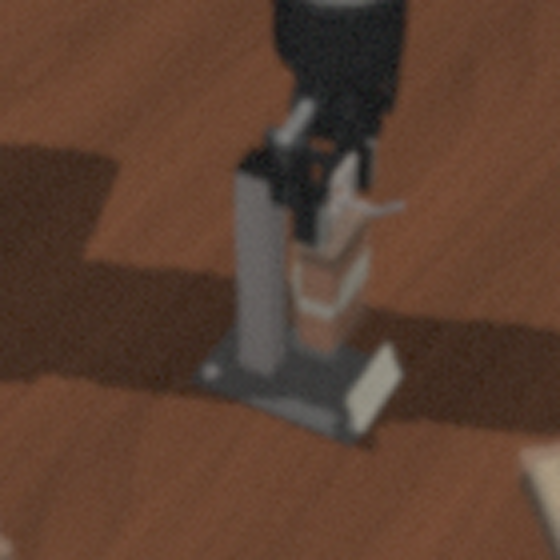

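The fingers are closed on the top of the box (pads around (310,220)) at the width expected for the pack. I can't tell from this picture whether the pack rose, so I'll check the label's shift numerically.

Run:
```python
from h import *
g=[cv2.cvtColor(np.load(f"scene{i}.npz")["color"],cv2.COLOR_RGB2GRAY) for i in(1,2)]
t=g[0][165:188,282:303]
r=cv2.matchTemplate(g[1][155:195,275:310],t,cv2.TM_CCOEFF_NORMED); _,m,_,l=cv2.minMaxLoc(r); print(m,l,'expected unmoved (7,10)')
r=r[:, l[0]]; print(r.round(3))
```

```text
0.9752662777900696 (7, 8) expected unmoved (7,10)
[-0.143 -0.035  0.094  0.235  0.394  0.572  0.752  0.898  0.975  0.971
  0.903  0.806  0.706  0.61   0.518  0.423  0.312  0.183]
```

The pack rose with the gripper: the shift is about 1.7 px, as expected for 6 mm. Next I'll take it off over the turned-up end with force guards.

Run:
```python
from h import *
p0=np.array([.4435,.1908]); d=np.array([np.cos(YS),np.sin(YS)]); x0=.0504
for x,z,v in((.079,.1695,.06),(.0985,.1845,.05),(.126,.1845,.06),(.19,.235,.12)):
    h=arm.move_straight([*(p0+(x-x0)*d),z+DZ],speed=v,guard=10); st=arm.sense()
    print(x,h,st["time_s"],st["position"],st["ft_force"],st["finger_gap"])
    if h: break
c=arm.camera("scene"); np.savez("scene3.npz",**c); cv2.imwrite("pics/scene3.png",cv2.resize(c["color"][80:230,220:420,::-1],None,fx=4,fy=4,interpolation=cv2.INTER_CUBIC))
```

```text
0.079 False 4.7583 [0.4719371  0.19261269 0.11751205] [-0.35311155 -0.0865191  -1.41337081] 0.6566349425442504
0.0985 False 5.4 [0.49150273 0.19402649 0.13276815] [ 0.51045829  0.60174304 -1.59335864] 0.6562334230920656
0.126 False 6.0083 [0.51884377 0.19582245 0.13249254] [-0.27273119 -0.67922378 -1.6883057 ] 0.6564569235619429
0.19 False 6.8417 [0.58190691 0.20013766 0.18274533] [ 0.38761986 -0.53326786 -2.04102313] 0.6545465044594284
```

View pics/scene3.png

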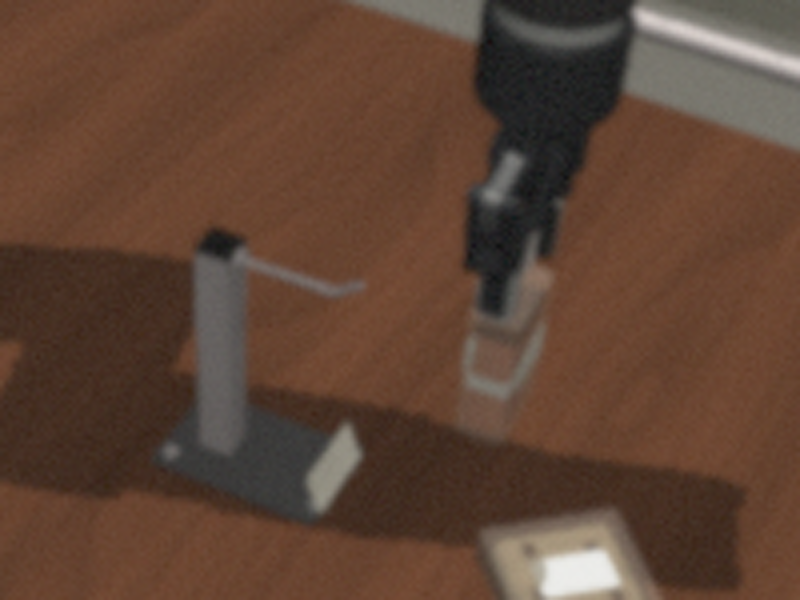

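The pack is off the short arm and hanging upright in the grip (box from crop (510,270) to (485,440)), and the short arm is empty. Next I'll move it in front of the tall arm and check alignment from both cameras.

Run:
```python
from h import *
a=list(att(YT))[0]
arm.move_straight(wp(OT,YT,.175,.235,DZ),a,speed=.15)
arm.move_straight(wp(OT,YT,.165,.2265,DZ),speed=.06); arm.dwell(.2)
st=arm.sense(); print(st["time_s"],st["position"],wp(OT,YT,.165,.2265,DZ),st["tool_rot"],a,st["joints"],st["finger_gap"])
c=arm.camera("scene"); np.savez("scene4.npz",**c); t=arm.camera("top"); np.savez("top4.npz",**t)
im=np.hstack([cv2.resize(k[...,::-1],(400,400),interpolation=cv2.INTER_CUBIC) for k in(c["color"][190:290,170:270],t["color"][170:270,330:430])])
cv2.imwrite("pics/both4.png",im)
```

```text
10.2 [ 0.56713747 -0.18669317  0.17506989] [np.float64(0.5667503824169378), np.float64(-0.18661922951391022), 0.1748] [ 3.05658968e-01  3.12609722e+00 -1.72873171e-04] [0.30582021 3.1266721  0.        ] [-3.18025427e-01  3.16383072e-01 -9.31120299e-02  1.16070355e+00
  2.11957148e-05 -1.23091970e-01] 0.6529337275938175
```

View pics/both4.png

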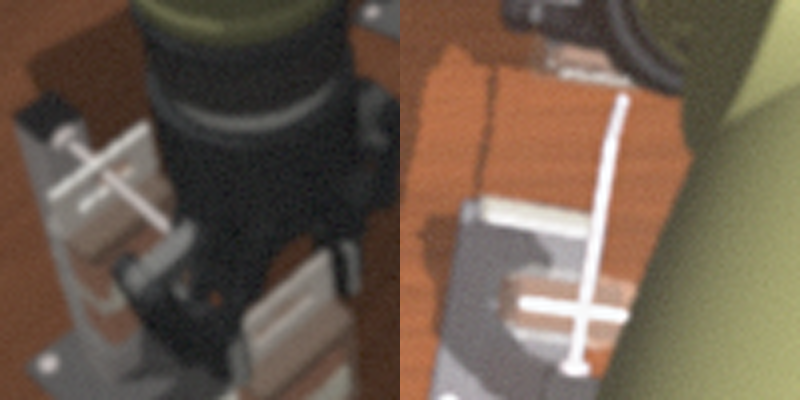

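Left view: the held pack's header top edge runs from crop (243,325) to (330,250), in front of the arm, whose end is hidden behind the gripper. Right view: the arm tip is at (622,98), with the pack just beyond it. I'll check the header position by ray casting.

Run:
```python
from h import *
s=np.load("scene4.npz"); P=points(s)
def C(u,v): return 170+u/4-.4,190+v/4-.4
d=np.array([np.cos(YT),np.sin(YT)]); n=np.array([-d[1],d[0]])
def loc(p): q=p[:2]-OT; return np.round([q@d,q@n,p[2]],4)
for nm,u,v,z in(("L",243,325,.2415),("R",330,250,.2415),("backL",48,200,.2235),("backR",148,126,.2235),("slotmid",287,312,.2265),("backslot",105,190,.2085)): print(nm,loc(ray(s,*C(u,v),z)))
# depth points of the held header
q=(P-[OT[0],OT[1],0]); x=q[...,:2]@d; y=q[...,:2]@n; z=P[...,2]
m=(z>.213)&(z<.26)&(x>.145)&(x<.19)&(abs(y)<.035)
w=m&(s["color"].min(-1)>110); print(m.sum(),w.sum(),[np.percentile(k[w],[5,50,95]).round(4) for k in(x,y,z)])
A=np.c_[z[w]-.2265,y[w],np.ones(w.sum())]; print('x = a*dz+b*y+c',np.linalg.lstsq(A,x[w],rcond=None)[0])
```

```text
L [ 0.1672 -0.021   0.2415]
R [0.1654 0.0305 0.2415]
backL [ 0.0422 -0.0312  0.2235]
backR [0.0406 0.0288 0.2235]
slotmid [0.1674 0.0022 0.2265]
backslot [ 0.0454 -0.0038  0.2085]
407 175 [array([0.1641, 0.1667, 0.1678]), array([-0.0165,  0.0065,  0.0248]), array([0.2145, 0.233 , 0.2409])]
x = a*dz+b*y+c [-0.00450536 -0.01975526  0.1665113 ]
```

The held header is upright, centred on the arm line, and at the expected height. Now I'll thread it on with guards.

Run:
```python
from h import *
ok=True
for x,z,v in((.138,.2275,.05),(.119,.2153,.04),(.075,.2153,.06),(.075,.2083,.03)):
    h=arm.move_straight(wp(OT,YT,x,z,DZ),speed=v,guard=8); st=arm.sense()
    print(x,h,st["time_s"],st["position"],wp(OT,YT,x,z,DZ),st["ft_force"],st["finger_gap"])
    if h: ok=False; break
c=arm.camera("scene"); np.savez("scene5.npz",**c); cv2.imwrite("pics/scene5.png",cv2.resize(c["color"][180:320,140:280,::-1],None,fx=4,fy=4,interpolation=cv2.INTER_CUBIC))
```

```text
0.138 False 10.9917 [ 0.54039809 -0.18142616  0.17601874] [np.float64(0.5402620953390992), np.float64(-0.18138753306992483), 0.1758] [-0.01935155 -0.40875751 -1.27629745] 0.6592975520814232
0.119 False 11.7083 [ 0.52178442 -0.17773571  0.16375186] [np.float64(0.5216221896176572), np.float64(-0.1777059689056388), 0.1636] [ 0.98619018 -0.55549645 -0.17786247] 0.654573249317755
0.075 False 12.5917 [ 0.47881398 -0.16928926  0.16376112] [np.float64(0.4784560921574758), np.float64(-0.16918024136729223), 0.1636] [-0.47012497 -0.66033505 -1.21563214] 0.6558115147098355
0.075 True 12.8833 [ 0.47927769 -0.16944351  0.15694023] [np.float64(0.4784560921574758), np.float64(-0.16918024136729223), 0.15660000000000002] [-0.68633555 -0.49115361  5.36149381] 0.6561922019191166
```

View pics/scene5.png

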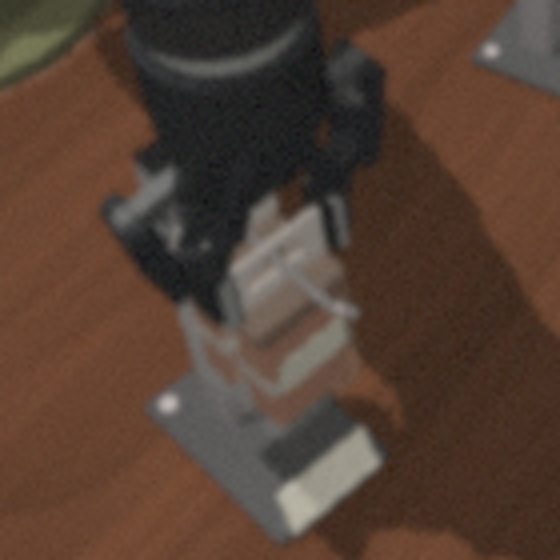

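The wire passes through the held header's slot at crop (285,260), and the contact on lowering shows that it is seated. I'll release, rise and look.

Run:
```python
from h import *
p=arm.sense()["position"].copy()
arm.move_straight([p[0],p[1],p[2]+.0006],speed=.02)
arm.command_gripper(1.0)
print(arm.move_straight([p[0],p[1],p[2]+.12],speed=.08,guard=6))
arm.move_straight([p[0]-.02,p[1]+.17,p[2]+.13],speed=.2); arm.dwell(.5)
st=arm.sense(); print(st["time_s"],st["position"],st["ft_force"])
t=arm.camera("top");c=arm.camera("scene"); np.savez("top6.npz",**t); np.savez("scene6.npz",**c)
cv2.imwrite("pics/both6.png",np.hstack([cv2.resize(k[...,::-1],(400,400),interpolation=cv2.INTER_CUBIC) for k in(c["color"][200:300,160:260],t["color"][180:280,330:430])]))
```

```text
False
16.7417 [4.59269562e-01 3.54219904e-04 2.86920534e-01] [-0.07743793  0.37870329  0.09041945]
```

View pics/both6.png

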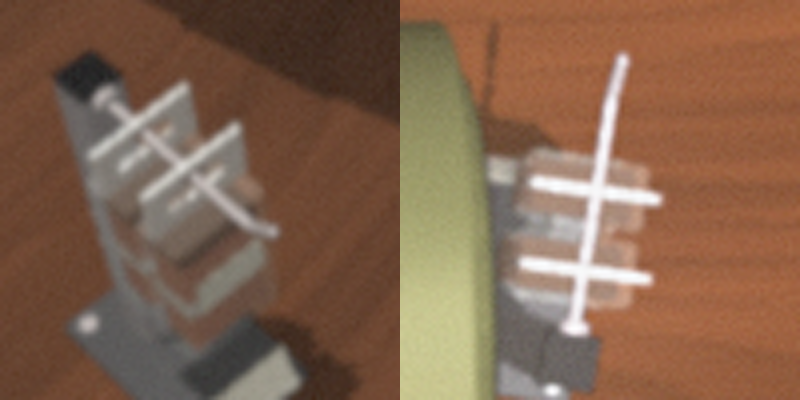

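Both packs hang parallel on the tall arm, with headers in the top view at (596,190) and (585,270) and a small gap. I'll measure the spacing and hand in if it is good.

Run:
```python
from h import *
t=np.load("top6.npz"); s=np.load("scene6.npz")
d=np.array([np.cos(YT),np.sin(YT)]); n=np.array([-d[1],d[0]])
def L(c,u,v): q=ray(c,u-.4,v-.4,.2235)[:2]-OT; return np.array([q@d,q@n])
f=(L(t,330+130/4,180+183/4)+L(t,330+262/4,180+200/4))/2; b=(L(t,330+119/4,180+262/4)+L(t,330+252/4,180+280/4))/2
print('top',f,b,f[0]-b[0])
f2=(L(s,160+142/4,200+198/4)+L(s,160+240/4,200+126/4))/2; b2=(L(s,160+90/4,200+157/4)+L(s,160+188/4,200+86/4))/2
print('scene',f2,b2,f2[0]-b2[0])
if max(f[0]-b[0],f2[0]-b2[0])<.044: print(arm.sign_off())
```

```text
top [0.07484224 0.00135264] [0.0391313  0.00014541] 0.035710938070275755
scene [0.07702056 0.00127913] [ 0.04104868 -0.00039458] 0.035971884724319836
the job is handed in; nothing more can be done
None
```

The job is handed in: the pack hangs on the tall stand's arm with its slot about 36 mm from the back pack's slot (32 mm is touching, 48 mm the limit), both packs hang upright with the gripper clear, and no contact stop tripped except when the slot seated on the wire.

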